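# Carry the condiment carrier with its free-running jar trolley to the trivet

## Robot

A 6-joint arm with a two-finger parallel gripper is mounted at the origin on the work surface. World frame = base frame: x ahead of the robot, y to its left, z up, the work surface at z = 0. Lengths are in m, angles in rad, forces in N, time in s.
With the tool pointing down it reaches from about 0.225 to 0.875 m from the base axis. Payload 3.4 kg.
Tool frame: the origin (TCP) lies at the very end of the fingers, on their centre line; the grasp point (between the pads) lies manip.grip_point_offset behind it (manip.grip_point_offset is the distance from the TCP to the grasp point, in m); z points along the fingers, y is the line along which they close (so a half turn about z gives the same grasp; the last joint's range is limited). The gripper opens to 85 mm and grips with 20 to 120 N. Pads are 22 mm wide; open, the fingers measure 114 mm over their backs; the gripper's body (76 mm by 85 mm) begins 54 mm behind the grasp point. The pads swing forward as they close: fully open they stand 13 mm farther back than shut.
Start: joints at [-1.238, 0.276, 1.505, -0, 1.361, -0.121], TCP at [0.252, -0.517, 0.231] pointing down, gripper open.
Joint ranges: [-2.89, 2.89], [-0.75, 2.08], [0.22, 2.7], [-1.18, 4.32], [0.11, 2.71], [-2.7, 2.7]. Speed limits (rad/s): [2.57, 2.57, 3.14, 3.14, 3.14, 3.14].

## Interface

Orientations are given as a unit quaternion [w, x, y, z].
In Python, from rig import manip gives the robot as it stands.
- The arm moves only by the shell command python3 -m pendant 'ROWS' [FORCE]. ROWS is JSON, a list of rows, each an object of numbers: "jaw": the opening, from -1 (shut) to 1 (fully open); "tx", "ty", "tz": the shift along the world's x, y, z in cm; "ax", "ay", "az": the turn, a rotation vector about the world's x, y, z in degrees. In form: [{"jaw": .., "tx": .., "ty": .., "tz": .., "ax": .., "ay": .., "az": ..}, ...]. A call has 1 to 10 rows; each row is the pose to reach, as a shift and turn from the pose commanded when the call began; what a row does not reach only later rows make up. A row lasts 1/8 s, in which the tool goes at most 62.5 mm and 10.7 degrees, less where a joint would pass 70% of its speed; a pose out of reach is approached as far as the arm can. A call with a gripper value outside its range is refused whole. The fingers move at their own pace and stop on an object; FORCE is the grip in N (left out, the last holds). Time passes only in rows, so rows that repeat a pose let the fingers close. It gives the time, the measured TCP pose, the force, the opening and the grip force at its end, in the units of the state.
- manip.get_state(): the state, without advancing time (a new reading comes with each control period).
- manip.get_image(name): name is "side" or "top"; returns a dict with "pixels" (420x560x3 uint8, blue, green, red), "depth" (420x560 float32, m along the optical axis (not along the pixel's ray), 0 where there is no reading), "fx", "fy", "cx", "cy" (pixels), "D" ([k1, k2, p1, p2, k3] as OpenCV has them; the pictures are not rectified), "pose" (4x4, takes a point from camera to world coordinates). Camera axes: x right, y down, z forward; pixel columns grow to the right and rows downward; lengths in m; the calibration is good to about 2 mm. A picture is of the moment at which its call begins.
- manip.sign_off(): hands the job in; it is judged then, once.
The state is a dict: "clock": time; "qpos": joint angles; "qd": joint speeds; "effort": joint torques, N m; "position": TCP position; "ee_rot": TCP orientation; "contact_force": force on the tool from outside, world axes, zero at the start; "moment": the same for the moment, N m; "width": finger opening in m; "gripper_force": force on a finger pad.
Only numpy, scipy, OpenCV 4.12 (cv2) and the standard library are available. Lean on these libraries where they do the work, as an engineer would, in place of code of your own. Each camera call takes 0.05 s, during which the arm holds its last target. There are 200 camera calls.

## Task

Take the wooden condiment carrier by its arched handle, lift it clear of the worktop and carry it to a few centimetres above the middle of the round tile trivet; the spice jar on it lies in a little trolley that runs freely along the carrier's lane. By tilting the carrier a little as needed, bring the jar to the blue band at the middle of the lane and keep it there for five seconds while the carrier is held above the trivet; do not touch the jar, do not let the trolley bang into the ends of the lane, and leave the pan, ramekin and paddle alone. The program finishes while still holding the carrier up over the trivet, nearly level and still, with the jar resting at the middle of the lane, where it must stay for another second while the arm keeps its last pose.

Things in the scene. Friction and masses are not known exactly. Their poses are not given: they have to be found in the camera images.
- carrier: loose wooden tray with an arched handle, 144 mm wide (its x), 320 mm long (its y), about 0.48 kg without trolley and jar; origin at the centre of its underside, z up. On its 12 mm floor runs a flat lane along y with two brass runners, side strips 14 mm high and end boards 34 mm high
- lane_mid (a point): middle of the lane's surface, 12 mm above the carrier's underside; the lane is 128 mm wide (carrier's x) and 300 mm long (carrier's y) inside; a painted blue band 50 mm wide in y lies across it here
- carrier_grip (a point): centre of the handle bar, 144 mm above the carrier's underside, above the middle of the lane. The flat-sided bar runs along the carrier's x between two legs at x = +-68 mm, is 18 mm thick in y and 32 mm tall. Pinch it from above, fingers closing along the carrier's y, firmly (about 45 N)
- trolley (a joint): place of the jar trolley along the lane, m: 0 at the middle (blue band), + towards the carrier's +y end, stops at +-0.11. Starts at rest between +0.055 and +0.095. Trolley and jar run almost without friction (under 0.005 N, damping 0.03 N s/m): 9.8 m/s2 downhill per rad of lane tilt, and the carrier's own acceleration along the lane, backwards
- jar: closed glass jar of red paprika with brass cap, a cylinder 48 mm across, 120 mm long, lying across the lane, strapped in the steel trolley (50 mm long, 0.05 kg) and moving with it; jar 0.13 to 0.25 kg; origin at its centre, 58 mm above the carrier's underside, top at 82 mm; x along its axis
- trivet: round blue and white tile trivet, 180 mm in diameter, 8 mm thick, fixed on the worktop; origin at the centre of its underside
- pan: small enamelled paella pan, 200 mm wide, 35 mm high, with two red handles, on the worktop; leave alone; origin at the centre of its underside
- ramekin: white ceramic ramekin, 84 mm wide, 45 mm high; leave alone; origin at the centre of its underside
- paddle: wooden rice paddle, 250 mm long, lying flat; leave alone; origin on its underside
There are look-alikes about, which are no part of the job. Of the things that look like the trivet, the middle-sized one is meant.

How it is judged:
On the way, in this order (a step that is already met when the one before it is completed fails the run):
1. the carrier is lifted clear of the worktop (height (world z) of carrier above 0.025 m), for 0.2 s.
2. held above the trivet with the jar on the blue band for 4 s (height (world z) of carrier between 0.025 and 0.18 m and horizontal distance between carrier and trivet below 0.05 m and value of joint trolley between -0.025 and 0.025 m), for 4 s.
At the end, for the whole second after the job is handed in: The fingers still hold the carrier, its underside 25 to 180 mm above the worktop, its middle within 50 mm of the trivet's middle, tilted less than 0.12 rad and slower than 0.06 m/s, and the trolley with the jar is within 45 mm of the lane's middle all through the last second (height (world z) of carrier between 0.025 and 0.18 m and horizontal distance between carrier and trivet below 0.05 m and angle between carrier's own z axis and vertical below 0.12 rad and linear speed of carrier below 0.06 m/s and contact force between carrier and the fingers above 1 N and value of joint trolley between -0.045 and 0.045 m); the arm keeps its last pose, push and grip.
It fails at once if the trolley bangs into an end of the lane ((value of joint trolley above 0.1 m and velocity of joint trolley above 0.15 m/s) or (value of joint trolley below -0.1 m and velocity of joint trolley below -0.15 m/s)).
It fails at once if the robot touches the jar (contact force between jar and the arm above 0.5 N or contact force between jar and the fingers above 0.5 N).
It fails at once if the carrier is tipped (angle between carrier's own z axis and vertical above 0.35 rad).
It fails at once if the pan, ramekin or paddle is disturbed (distance of any of pan, ramekin, paddle from where it was at the start of the episode above 0.02 m).
It also fails if it takes over 54 s, if anything falls off the work surface, if the arm or the gripper's body presses on something with over 40 N, if the wrist force passes 120 N, or if a joint passes its speed limit or range.

## Working session

There is one attempt and no reset: what is moved stays moved. The work goes in short steps, Python scripts to look and compute and a shell command to move; the robot and the scene stay as the last step left them, time stands still between calls to the robot, and variables do not carry over. Pictures are saved under pics/ and viewed, at most 10 in all, crops included, and the job is handed in when it is done.

```bash
mkdir -p pics; ls; python3 - <<'E'
from rig import manip
import cv2
s=manip.get_state();print(s, manip.grip_point_offset)
for n in("top","side"):
    d=manip.get_image(n);cv2.imwrite(f"pics/{n}0.png",d["pixels"]);print(n,d["fx"],d["fy"],d["cx"],d["cy"],d["D"],d["pose"])
E
```

```text
pics
{'clock': 0.0, 'qpos': array([-1.23798877e+00,  2.76620238e-01,  1.50615342e+00,  2.62190391e-05,
        1.36072424e+00, -1.20990027e-01]), 'qd': array([-0.00012544, -0.00161627, -0.00054789,  0.00020055, -0.000232  ,
        0.00172903]), 'effort': array([ 1.13171245e-03, -4.16767788e+01, -2.45801729e+01, -1.86185766e-04,
        1.07871147e-02,  2.94698452e-05]), 'position': array([ 0.25189923, -0.51628103,  0.23041726]), 'ee_rot': array([-9.48639767e-04,  9.74368894e-01,  2.24954110e-01, -8.79556626e-05]), 'contact_force': array([ 0.45608806, -0.07553528, -0.15801766]), 'moment': array([-0.01551144, -0.00294894,  0.01598433]), 'gripper_force': 0.0, 'width': 0.08542808216620425} 0.0187
top 472.2331564812747 472.2331564812747 279.5064424254594 210.79138846299722 [-0.1470891  0.         0.         0.         0.       ] [[ 0.00834476 -0.98778327  0.15561032  0.31874734]
 [-0.99991903 -0.00973774 -0.00819157  0.09044601]
 [ 0.00960679 -0.15552936 -0.98778456  1.51415285]
 [ 0.          0.          0.          1.        ]]
side 477.4419926181953 477.4419926181953 280.7183200142974 206.90151249440436 [0.05734601 0.         0.         0.         0.        ] [[-0.99653629 -0.03299754  0.07633212  0.427291  ]
 [-0.08249787  0.50780212 -0.85751449  1.30856673]
 [-0.01046574 -0.86084155 -0.50876547  0.84524009]
 [ 0.          0.          0.          1.        ]]
```

View pics/top0.png

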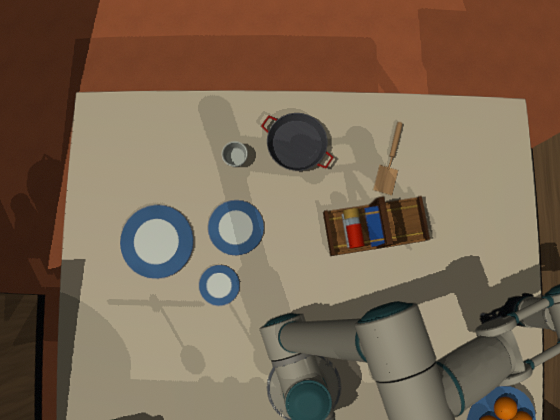

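View pics/side0.png

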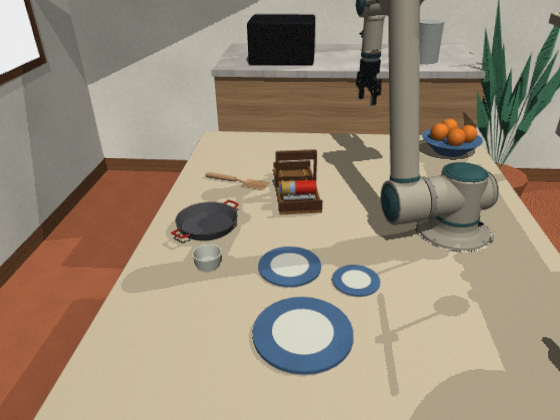

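Top view: three blue and white discs at (157,241) large, (236,228) middle and (219,285) small. The middle-sized one at (236,228) (side view (290,266)) should be the trivet. The carrier is at about (377,226) top and (298,182) side, with the jar on the image-left (+y) half at (352,228).

```bash
cat > h.py <<'E'
from rig import manip
import cv2, numpy as np
def cloud(n):
    d=manip.get_image(n);h,w=d["depth"].shape
    K=np.array([[d["fx"],0,d["cx"]],[0,d["fy"],d["cy"]],[0,0,1]])
    uv=np.stack(np.meshgrid(np.arange(w),np.arange(h)),-1).reshape(-1,1,2).astype(float)
    r=cv2.undistortPoints(uv,K,np.array(d["D"])).reshape(h,w,2)
    P=np.dstack([r,np.ones((h,w))])*d["depth"][...,None]
    T=np.array(d["pose"]);W=P@T[:3,:3].T+T[:3,3];W[d["depth"]==0]=np.nan
    return d["pixels"],W,cv2.cvtColor(d["pixels"],cv2.COLOR_BGR2HSV)
E
python3 - <<'E'
from h import *
for n,seeds in(("top",[(157,241),(236,228),(219,285)]),("side",[(303,332),(290,266),(356,280)])):
    px,W,H=cloud(n)
    m=((H[...,0]>95)&(H[...,0]<125)&(H[...,1]>110)).astype(np.uint8)
    k,l,st,c=cv2.connectedComponentsWithStats(m)
    for s in seeds:
        i=min([j for j in range(1,k) if st[j,4]>200],key=lambda j:np.hypot(*(c[j]-s)))
        p=W[l==i];(x,y),r=cv2.minEnclosingCircle(p[:,:2].astype(np.float32))
        print(n,s,"centre",x,y,"diam",2*r,"z",np.nanmedian(p[:,2]))
    # carrier region
    b=(W[...,0]>.2)&(W[...,0]<.55)&(W[...,1]>-.36)&(W[...,1]<.06)
    roi=np.zeros(b.shape,bool)
    if n=="top": roi[190:262,315:437]=1
    else: roi[145:218,268:326]=1
    b&=roi
    for lo,hi in((.004,.2),(.12,.15),(.15,.18),(.03,.05)):
        q=W[b&(W[...,2]>lo)&(W[...,2]<hi)]
        if len(q)>10:
            R=cv2.minAreaRect(q[:,:2].astype(np.float32)); print(n,lo,hi,len(q),R,"mean",q.mean(0),"zmax",q[:,2].max())
    red=roi&((H[...,0]<6)|(H[...,0]>174))&(H[...,1]>190)&(H[...,2]>120)
    q=W[red];print("red",len(q),np.nanmedian(q,0),np.nanmax(q[:,2]))
    bl=roi&(H[...,0]>100)&(H[...,0]<125)&(H[...,1]>120);q=W[bl];print("band",len(q),np.nanmedian(q,0),cv2.minAreaRect(q[:,:2].astype(np.float32)))
    if n=="top": c1=cv2.resize(px[180:310,110:440],(792,312),interpolation=3)
    else: c2=cv2.resize(px[140:280,230:400],(340,280),interpolation=3)
o=np.zeros((592,792,3),np.uint8);o[:312]=c1;o[312:,:340]=c2;cv2.imwrite("pics/crop.png",o)
E
```

```text
top (157, 241) centre 0.45287004113197327 0.4755842983722687 diam 0.23989076912403107 z 0.010077350773899374
top (236, 228) centre 0.5020942091941833 0.2189478576183319 diam 0.17709900438785553 z 0.007777176681464382
top (219, 285) centre 0.31737345457077026 0.2680984139442444 diam 0.12633736431598663 z 0.0052742517281412216
top 0.004 0.2 3506 ((0.4729999899864197, -0.19843465089797974), (0.15428683161735535, 0.3233942687511444), 0.13957582414150238) mean [ 0.48691932 -0.19786499  0.03986378] zmax 0.16677720782679084
top 0.12 0.15 71 ((0.4907379448413849, -0.22289350628852844), (0.11692490428686142, 0.02281925082206726), 19.106372833251953) mean [ 0.48805699 -0.2243405   0.13952903] zmax 0.14998800984349803
top 0.15 0.18 271 ((0.4934859573841095, -0.23117831349372864), (0.11450133472681046, 0.02336926758289337), 11.675788879394531) mean [ 0.49255693 -0.23128988  0.15986709] zmax 0.16677720782679084
top 0.03 0.05 217 ((0.501990556716919, -0.20879970490932465), (0.13761332631111145, 0.27590253949165344), 9.213045120239258) mean [ 0.47783883 -0.1049673   0.04125059] zmax 0.0499252760080
[... 852 characters left out ...]
7911), 6.07753324508667) mean [ 0.48972556 -0.22439336  0.14045798] zmax 0.1497084510758392
side 0.15 0.18 191 ((0.4940716624259949, -0.22888202965259552), (0.11380550265312195, 0.031015487387776375), 10.60102653503418) mean [ 0.49343786 -0.22615157  0.15972807] zmax 0.16881331627556462
side 0.03 0.05 433 ((0.5003876686096191, -0.20851373672485352), (0.13524754345417023, 0.28942617774009705), 7.885068416595459) mean [ 0.48415961 -0.11038931  0.03864786] zmax 0.04995063291552848
red 213 [ 0.46864741 -0.13905375  0.07730701] 0.0916429834883784
band 6 [ 0.56510468 -0.21927932  0.01612665] ((0.5658652782440186, -0.2202049344778061), (0.0023934203200042248, 0.0251777246594429), 13.11528205871582)
```

View pics/crop.png

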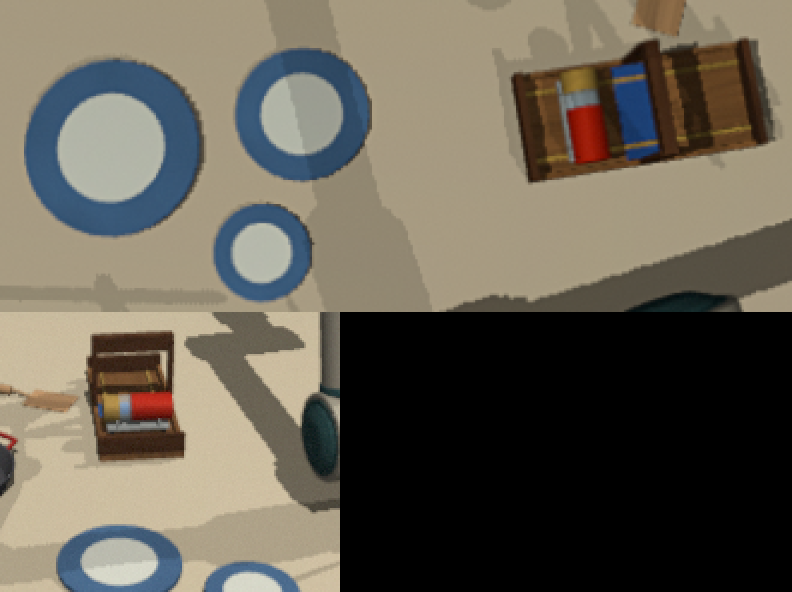

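The crop confirms the trivet: the middle disc (177–181 mm across) is at about (0.502, 0.222); the others measure 240 and 130 mm. The jar is on the +y side, left of the blue band. My x limit clipped the bar, so I'll refit it.

```bash
cat >> h.py <<'E'
def bar(lo=.15,hi=.175):
    out=[]
    for n in("top","side"):
        px,W,H=cloud(n)
        b=(W[...,0]>.35)&(W[...,0]<.66)&(W[...,1]>-.33)&(W[...,1]<-.14)&(W[...,2]>lo)&(W[...,2]<hi)
        if n=="top": b[:180]=0;b[270:]=0
        q=W[b];R=cv2.minAreaRect(q[:,:2].astype(np.float32))
        v=cv2.fitLine(q[:,:2].astype(np.float32),cv2.DIST_HUBER,0,.01,.01).ravel()
        out.append((n,len(q),R,np.degrees(np.arctan2(v[1],v[0])),q.mean(0),np.percentile(q[:,2],[5,50,95])))
        red=((H[...,0]<6)|(H[...,0]>174))&(H[...,1]>190)&(H[...,2]>120)&(W[...,0]>.35)&(W[...,0]<.66)&(W[...,1]<0)&(W[...,1]>-.3)
        w=W[red];out.append(("red",len(w),np.nanmedian(w,0)))
        g=(W[...,0]>.35)&(W[...,0]<.66)&(W[...,1]>-.45)&(W[...,1]<.0)&(W[...,2]>.027)&(W[...,2]<.04)
        if n=="top": g[:180]=0;g[270:]=0
        w=W[g];out.append(("ends",cv2.minAreaRect(w[:,:2].astype(np.float32))))
    return out
E
python3 - <<'E'
from h import *
for o in bar():print(o)
from scipy.spatial.transform import Rotation as R
q=manip.get_state()["ee_rot"];print(R.from_quat(q,scalar_first=True).as_matrix())
E
```

```text
('top', 346, ((0.50907963514328, -0.229417085647583), (0.14510859549045563, 0.022905204445123672), 10.42789077758789), np.float32(9.9134245), array([ 0.50893653, -0.22836923,  0.15951545]), array([0.15270716, 0.15987244, 0.16484555]))
('red', 234, array([ 0.47136243, -0.15024888,  0.08014023]))
('ends', ((0.508308470249176, -0.23031729459762573), (0.14572209119796753, 0.31957530975341797), 9.51193618774414))
('side', 238, ((0.5091695189476013, -0.22820767760276794), (0.14356115460395813, 0.030484821647405624), 10.80556583404541), np.float32(8.2794695), array([ 0.50942903, -0.22413369,  0.15941825]), array([0.15083734, 0.16038165, 0.16624004]))
('red', 208, array([ 0.46873474, -0.13861227,  0.0779577 ]))
('ends', ((0.5087236166000366, -0.22586944699287415), (0.14439526200294495, 0.3298567831516266), 9.231871604919434))
[[ 8.98778753e-01  4.38402455e-01 -2.00468849e-04]
 [ 4.38402496e-01 -8.98778578e-01  5.65459601e-04]
 [ 6.77217705e-05 -5.96109119e-04 -9.99999820e-01]]
```

```bash
python3 -m pendant '[{"jaw":1,"tx":4,"ty":4.5,"az":-4},{"jaw":1,"tx":8.5,"ty":9.5,"az":-8},{"jaw":1,"tx":13,"ty":14.5,"az":-12},{"jaw":1,"tx":17.5,"ty":19.6,"az":-15},{"jaw":1,"tx":22,"ty":24.6,"az":-16.3},{"jaw":1,"tx":25.7,"ty":28.8,"az":-16.3},{"jaw":1,"tx":25.7,"ty":28.8,"az":-16.3},{"jaw":1,"tx":25.7,"ty":28.8,"az":-16.3},{"jaw":1,"tx":25.7,"ty":28.8,"az":-16.3}]' 45; python3 - <<'E'
from h import *
from scipy.spatial.transform import Rotation as R
s=manip.get_state();print(s["position"],R.from_quat(s["ee_rot"],scalar_first=True).as_matrix()[:,1])
E
```

```text
[ 0.25202424 -0.51666194  0.23100818] [ 4.38402455e-01 -8.98778578e-01 -5.96109119e-04]invalid input at $[0]: expected keys jaw, tx, ty, tz, ax, ay, az
```

```bash
python3 -m pendant '[{"jaw":1,"tx":4,"ty":4.5,"tz":0,"ax":0,"ay":0,"az":-4},{"jaw":1,"tx":8.5,"ty":9.5,"tz":0,"ax":0,"ay":0,"az":-8},{"jaw":1,"tx":13,"ty":14.5,"tz":0,"ax":0,"ay":0,"az":-12},{"jaw":1,"tx":17.5,"ty":19.6,"tz":0,"ax":0,"ay":0,"az":-15},{"jaw":1,"tx":22,"ty":24.6,"tz":0,"ax":0,"ay":0,"az":-16.3},{"jaw":1,"tx":25.7,"ty":28.8,"tz":0,"ax":0,"ay":0,"az":-16.3},{"jaw":1,"tx":25.7,"ty":28.8,"tz":0,"ax":0,"ay":0,"az":-16.3},{"jaw":1,"tx":25.7,"ty":28.8,"tz":0,"ax":0,"ay":0,"az":-16.3}]' 45; python3 - <<'E'
from h import *
from scipy.spatial.transform import Rotation as R
s=manip.get_state();print(s["position"],R.from_quat(s["ee_rot"],scalar_first=True).as_matrix()[:,1:])
E
```

```text
clock: 1.3
position: [0.5091, -0.2285, 0.2311]
ee_rot: [0.0, 0.996, 0.086, -0.0]
contact_force: [0.0, -0.5, 0.2]
width: 0.0854
gripper_force: 0.0
[ 0.50914061 -0.2285195   0.23114119] [[ 1.70472993e-01 -8.51167044e-04]
 [-9.85362236e-01 -6.26106542e-04]
 [ 4.71841013e-04 -9.99999442e-01]]
```

```bash
python3 -m pendant '[{"jaw":1,"tx":0,"ty":0,"tz":-3,"ax":0,"ay":0,"az":0},{"jaw":1,"tx":0,"ty":0,"tz":-6.5,"ax":0,"ay":0,"az":0},{"jaw":1,"tx":0,"ty":0,"tz":-9.5,"ax":0,"ay":0,"az":0},{"jaw":1,"tx":0,"ty":0,"tz":-10.6,"ax":0,"ay":0,"az":0},{"jaw":1,"tx":0,"ty":0,"tz":-10.6,"ax":0,"ay":0,"az":0},{"jaw":-1,"tx":0,"ty":0,"tz":-10.6,"ax":0,"ay":0,"az":0},{"jaw":-1,"tx":0,"ty":0,"tz":-10.6,"ax":0,"ay":0,"az":0},{"jaw":-1,"tx":0,"ty":0,"tz":-10.6,"ax":0,"ay":0,"az":0},{"jaw":-1,"tx":0,"ty":0,"tz":-10.6,"ax":0,"ay":0,"az":0},{"jaw":-1,"tx":0,"ty":0,"tz":-10.6,"ax":0,"ay":0,"az":0}]' 45; cat >> h.py <<'E'
from scipy.spatial.transform import Rotation as Ro
def loc(yaw=None,save=None,ref=False):
    """trolley s and tilt from top camera relative to gripper"""
    s=manip.get_state();M=Ro.from_quat(s["ee_rot"],scalar_first=True).as_matrix()
    # carrier axes: y=-tool y, z=-tool z, x = tool x
    C=np.column_stack([M[:,0],-M[:,1],-M[:,2]]);g=s["position"]-M[:,2]*manip.grip_point_offset
    res=[s["clock"]]
    for n in("top","side"):
        px,W,H=cloud(n)
        if save: cv2.imwrite(f"pics/{save}_{n}.png",px)
        L=(W-g)@C; L[...,2]+=.144
        inb=(abs(L[...,0])<.08)&(abs(L[...,1])<.15)&(L[...,2]>.05)&(L[...,2]<.1)
        red=inb&((H[...,0]<6)|(H[...,0]>174))&(H[...,1]>170)&(H[...,2]>60)
        r=L[red]
        # fit circle radius .024 axis at height .058 : solve y0,z0
        from scipy.optimize import least_squares
        if len(r)>20:
            f=least_squares(lambda p:np.hypot(r[:,1]-p[0],r[:,2]-p[1])-.024,[np.median(r[:,1]),.058],loss="soft_l1",f_scale=.003)
            f2=least_squares(lambda p:np.hypot(r[:,1]-p[0],r[:,2]-.058)-.024,[f.x[0]],loss="soft_l1",f_scale=.003)
            res+=[n,len(r),np.round(f.x,4),np.round(f2.x,4)]
    st=manip.get_state()
    print(*res,"t",round(st["clock"],3),"pos",np.round(st["position"],4),"rotz(deg)",np.round(np.degrees(M[:2,2]),2),"w",round(st["width"],4),round(st["gripper_force"],1),"F",np.round(st["contact_force"],1))
E
python3 -c "
from h import *
loc()"
```

```text
clock: 2.55
position: [0.5094, -0.2285, 0.1259]
ee_rot: [-0.0, 0.996, 0.084, 0.0]
contact_force: [-0.3, 0.6, 4.9]
width: 0.0175
gripper_force: 46.0
2.55 top 326 [0.0762 0.0574] [0.076] side 248 [0.0772 0.0621] [0.0785] t 2.65 pos [ 0.5094 -0.2285  0.1259] rotz(deg) [0.05 0.01] w 0.0176 46.2 F [-0.2  3.   5.9]
```

```bash
python3 -m pendant '[{"jaw":-1,"tx":0,"ty":0,"tz":0.5,"ax":0,"ay":0,"az":0},{"jaw":-1,"tx":0,"ty":0,"tz":2,"ax":0,"ay":0,"az":0},{"jaw":-1,"tx":0,"ty":0,"tz":4,"ax":0,"ay":0,"az":0},{"jaw":-1,"tx":0,"ty":0,"tz":5.5,"ax":0,"ay":0,"az":0},{"jaw":-1,"tx":0,"ty":0,"tz":6,"ax":0,"ay":0,"az":0}]'; python3 -c "
from h import *
loc(save='lift');loc()"
```

```text
clock: 3.28
position: [0.5095, -0.2292, 0.1864]
ee_rot: [0.001, 0.996, 0.085, 0.001]
contact_force: [0.4, -0.5, -7.1]
width: 0.0174
gripper_force: 44.5
3.275 top 358 [0.0784 0.0572] [0.0783] side 256 [0.0796 0.0614] [0.0807] t 3.375 pos [ 0.5092 -0.229   0.1857] rotz(deg) [ 0.08 -0.07] w 0.0174 44.5 F [ 0.1  0.2 -7.8]
3.375 top 361 [0.0784 0.0574] [0.0783] side 253 [0.0804 0.0608] [0.0813] t 3.475 pos [ 0.5086 -0.2286  0.1847] rotz(deg) [ 0.03 -0.03] w 0.0176 44.5 F [ 0.2 -0.3 -7.8]
```

```bash
python3 -m pendant '[{"jaw":-1,"tx":0,"ty":0.3,"tz":0,"ax":0,"ay":0,"az":-0.3},{"jaw":-1,"tx":-0.1,"ty":1,"tz":0,"ax":0,"ay":0,"az":-1.5},{"jaw":-1,"tx":-0.2,"ty":2,"tz":0,"ax":0,"ay":0,"az":-3},{"jaw":-1,"tx":-0.3,"ty":3.2,"tz":0,"ax":0,"ay":0,"az":-5},{"jaw":-1,"tx":-0.4,"ty":4.4,"tz":0,"ax":0,"ay":0,"az":-7},{"jaw":-1,"tx":-0.5,"ty":5.5,"tz":0,"ax":0,"ay":0,"az":-8.5},{"jaw":-1,"tx":-0.6,"ty":6.3,"tz":0,"ax":0,"ay":0,"az":-9.5},{"jaw":-1,"tx":-0.7,"ty":6.7,"tz":0,"ax":0,"ay":0,"az":-9.8},{"jaw":-1,"tx":-0.7,"ty":6.8,"tz":0,"ax":0,"ay":0,"az":-9.8}]'; python3 -c "
from h import *
loc();loc();loc()"
```

```text
clock: 4.6
position: [0.502, -0.1607, 0.1853]
ee_rot: [0.0, 1.0, -0.001, -0.0]
contact_force: [0.2, -0.6, -7.6]
width: 0.0173
gripper_force: 44.5
4.6 top 302 [0.0417 0.0574] [0.0414] side 263 [0.0441 0.0612] [0.0453] t 4.7 pos [ 0.5022 -0.161   0.1854] rotz(deg) [-0.01 -0.01] w 0.0174 44.5 F [ 0.6  1.1 -7.4]
4.7 top 319 [0.0456 0.0575] [0.0454] side 258 [0.0479 0.0613] [0.0492] t 4.8 pos [ 0.5022 -0.1612  0.1853] rotz(deg) [ 0.01 -0.02] w 0.0173 44.5 F [-0.7 -0.6 -7.5]
4.8 top 332 [0.0489 0.0574] [0.0487] side 265 [0.052  0.0613] [0.0533] t 4.9 pos [ 0.5021 -0.1612  0.1853] rotz(deg) [ 0.01 -0.03] w 0.0169 44.5 F [ 0.6  0.2 -7.7]
```

```bash
sed -i 's/def loc(yaw=None,save=None,ref=False):/def loc(save=None,cams=("top",)):/; s/for n in("top","side"):\n        px,W,H=cloud(n)\n        if save/X/' h.py; python3 - <<'E'
s=open('h.py').read();i=s.index("def loc");s=s[:i]+s[i:].replace('for n in("top","side"):','for n in cams:');open('h.py','w').write(s)
E
python3 -m pendant '[{"jaw":-1,"tx":0,"ty":0.3,"tz":0,"ax":-0.8,"ay":0,"az":0},{"jaw":-1,"tx":0,"ty":1.0,"tz":0,"ax":-1.3,"ay":0,"az":0},{"jaw":-1,"tx":0,"ty":2.2,"tz":0,"ax":-1.3,"ay":0,"az":0},{"jaw":-1,"tx":0,"ty":3.9,"tz":0,"ax":-1.3,"ay":0,"az":0},{"jaw":-1,"tx":0,"ty":6.0,"tz":0,"ax":-1.3,"ay":0,"az":0},{"jaw":-1,"tx":0,"ty":8.3,"tz":0,"ax":-0.7,"ay":0,"az":0},{"jaw":-1,"tx":0,"ty":10.6,"tz":0,"ax":0,"ay":0,"az":0},{"jaw":-1,"tx":0,"ty":12.9,"tz":0,"ax":0,"ay":0,"az":0},{"jaw":-1,"tx":0,"ty":15.2,"tz":0,"ax":0,"ay":0,"az":0},{"jaw":-1,"tx":0,"ty":17.5,"tz":0,"ax":0,"ay":0,"az":0}]'; python3 -c "
from h import *
loc()"
```

```text
clock: 6.15
position: [0.5019, 0.0158, 0.1854]
ee_rot: [-0.0, 1.0, -0.001, -0.0]
contact_force: [0.7, 0.4, -7.6]
width: 0.0177
gripper_force: 44.5
6.15 top 168 [0.0559 0.0586] [0.0564] t 6.2 pos [0.5016 0.0191 0.1854] rotz(deg) [-0.    0.02] w 0.0176 44.7 F [ 0.6  5.1 -7. ]
```

```bash
python3 -m pendant '[{"jaw":-1,"tx":0,"ty":2,"tz":0,"ax":0.8,"ay":0,"az":0},{"jaw":-1,"tx":0,"ty":4.8,"tz":0,"ax":1.3,"ay":0,"az":0},{"jaw":-1,"tx":0,"ty":7.8,"tz":0,"ax":1.4,"ay":0,"az":0},{"jaw":-1,"tx":0,"ty":10.6,"tz":0,"ax":1.4,"ay":0,"az":0},{"jaw":-1,"tx":0,"ty":13.2,"tz":0,"ax":1.4,"ay":0,"az":0},{"jaw":-1,"tx":0,"ty":15.4,"tz":0,"ax":1.3,"ay":0,"az":0},{"jaw":-1,"tx":0,"ty":17.3,"tz":0,"ax":1.3,"ay":0,"az":0},{"jaw":-1,"tx":0,"ty":18.8,"tz":0,"ax":1.2,"ay":0,"az":0},{"jaw":-1,"tx":0,"ty":19.9,"tz":0,"ax":0.8,"ay":0,"az":0},{"jaw":-1,"tx":0,"ty":20.5,"tz":0,"ax":0.3,"ay":0,"az":0}]'; python3 -c "
from h import *
loc();loc()"
```

```text
clock: 7.45
position: [0.5021, 0.2196, 0.1853]
ee_rot: [-0.002, 1.0, -0.001, -0.0]
contact_force: [-0.1, 0.4, -7.5]
width: 0.0175
gripper_force: 44.8
7.45 top 193 [-0.013  0.057] [-0.0119] t 7.5 pos [0.5021 0.2204 0.1853] rotz(deg) [-0.    0.26] w 0.0176 44.8 F [ 0.3  0.8 -7.4]
7.5 top 202 [-0.0152  0.0569] [-0.0141] t 7.55 pos [0.5021 0.2198 0.1853] rotz(deg) [-0.    0.31] w 0.0175 44.8 F [-0.  -0.7 -7.7]
```

```bash
python3 -m pendant '[{"jaw":-1,"tx":0,"ty":0,"tz":0,"ax":-1.5,"ay":0,"az":0},{"jaw":-1,"tx":0,"ty":0,"tz":0,"ax":-1.5,"ay":0,"az":0},{"jaw":-1,"tx":0,"ty":0,"tz":0,"ax":-0.8,"ay":0,"az":0},{"jaw":-1,"tx":0,"ty":0,"tz":0,"ax":-0.3,"ay":0,"az":0}]'; python3 -c "
from h import *
loc();loc();loc();loc(cams=('top','side'))"
```

```text
clock: 8.05
position: [0.502, 0.2189, 0.1853]
ee_rot: [-0.0, 1.0, -0.001, -0.0]
contact_force: [-0.0, 0.8, -7.8]
width: 0.0177
gripper_force: 44.8
8.05 top 159 [-0.0033  0.0571] [-0.0025] t 8.1 pos [0.5021 0.2187 0.1854] rotz(deg) [-0.    0.02] w 0.0175 44.8 F [-0.1 -0.3 -8.3]
8.1 top 154 [-0.0011  0.0573] [-0.0007] t 8.15 pos [0.5021 0.2187 0.1854] rotz(deg) [0.   0.02] w 0.0174 44.8 F [-0.9 -0.  -8.4]
8.15 top 155 [0.0006 0.0576] [0.0008] t 8.2 pos [0.5021 0.2187 0.1854] rotz(deg) [0. 0.] w 0.0178 44.8 F [ 0.3 -0.4 -6.3]
8.2 top 153 [0.0028 0.0571] [0.0031] side 413 [0.0044 0.0605] [0.0053] t 8.3 pos [0.5021 0.219  0.1854] rotz(deg) [ 0.   -0.01] w 0.0176 44.8 F [ 0.2  0.2 -7. ]
```

```bash
python3 -m pendant '[{"jaw":-1,"tx":0,"ty":0,"tz":0,"ax":1.1,"ay":0,"az":0},{"jaw":-1,"tx":0,"ty":0,"tz":0,"ax":1.0,"ay":0,"az":0},{"jaw":-1,"tx":0,"ty":0,"tz":0,"ax":0,"ay":0,"az":0}]'; python3 -c "
from h import *
import time
for i in range(6):loc()"
```

```text
clock: 8.68
position: [0.5021, 0.2188, 0.1854]
ee_rot: [0.001, 1.0, -0.001, -0.0]
contact_force: [-0.3, 0.5, -7.7]
width: 0.0177
gripper_force: 44.8
8.675 top 128 [0.0139 0.0575] [0.0137] t 8.725 pos [0.5021 0.2193 0.1854] rotz(deg) [-0.   -0.06] w 0.0174 44.8 F [-0.7 -0.1 -7.1]
8.725 top 125 [0.0133 0.0581] [0.0134] t 8.775 pos [0.5021 0.2195 0.1853] rotz(deg) [ 0.   -0.07] w 0.0177 44.8 F [ 0.1 -0.1 -8. ]
8.775 top 121 [0.0132 0.0572] [0.0129] t 8.825 pos [0.5021 0.2195 0.1853] rotz(deg) [ 0.01 -0.02] w 0.0176 44.8 F [ 0.8 -0.  -7.8]
8.825 top 121 [0.0134 0.057 ] [0.013] t 8.875 pos [0.5021 0.2195 0.1853] rotz(deg) [ 0.   -0.01] w 0.0177 44.8 F [-0.   0.8 -7.7]
8.875 top 123 [0.0133 0.0571] [0.0129] t 8.925 pos [0.502  0.2194 0.1853] rotz(deg) [ 0.   -0.01] w 0.0177 44.8 F [-0.9 -0.5 -6.9]
8.925 top 122 [0.0134 0.0573] [0.0131] t 8.975 pos [0.502  0.2193 0.1853] rotz(deg) [-0.01 -0.01] w 0.0175 44.8 F [-0.5 -0.1 -7.6]
```

```bash
python3 -m pendant '[{"jaw":-1,"tx":0,"ty":0.6,"tz":0,"ax":0.1,"ay":0,"az":0},{"jaw":-1,"tx":0,"ty":1.2,"tz":0,"ax":0.1,"ay":0,"az":0},{"jaw":-1,"tx":0,"ty":1.2,"tz":0,"ax":0.1,"ay":0,"az":0}]'; python3 -c "
from h import *
for i in range(5):loc()"
```

```text
clock: 9.35
position: [0.5021, 0.2318, 0.1853]
ee_rot: [-0.001, 1.0, -0.001, 0.0]
contact_force: [0.5, -0.2, -6.5]
width: 0.0173
gripper_force: 44.8
9.35 top 138 [0.003  0.0575] [0.0032] t 9.4 pos [0.5021 0.2315 0.1853] rotz(deg) [0.01 0.11] w 0.0174 44.8 F [-0.2 -0.2 -7.8]
9.4 top 135 [0.0035 0.0574] [0.0037] t 9.45 pos [0.502  0.2313 0.1853] rotz(deg) [-0.    0.09] w 0.0176 44.8 F [-0.6 -0.3 -8.2]
9.45 top 131 [0.0036 0.0575] [0.0038] t 9.5 pos [0.502  0.2312 0.1853] rotz(deg) [-0.01  0.08] w 0.0171 44.8 F [ 0.3 -0.6 -8. ]
9.5 top 133 [0.0031 0.0576] [0.0033] t 9.55 pos [0.502  0.2311 0.1853] rotz(deg) [-0.01  0.08] w 0.0173 44.8 F [-0.   0.3 -7.4]
9.55 top 136 [0.0035 0.0569] [0.0039] t 9.6 pos [0.502  0.2311 0.1853] rotz(deg) [-0.01  0.08] w 0.0176 44.8 F [ 0.5 -0.2 -7.3]
```

Jar is at rest about 3.5 mm from the middle. Now I'll hold.

```bash
python3 -m pendant '[{"jaw":-1,"tx":0,"ty":0,"tz":0,"ax":0,"ay":0,"az":0},{"jaw":-1,"tx":0,"ty":0,"tz":0,"ax":0,"ay":0,"az":0},{"jaw":-1,"tx":0,"ty":0,"tz":0,"ax":0,"ay":0,"az":0},{"jaw":-1,"tx":0,"ty":0,"tz":0,"ax":0,"ay":0,"az":0},{"jaw":-1,"tx":0,"ty":0,"tz":0,"ax":0,"ay":0,"az":0},{"jaw":-1,"tx":0,"ty":0,"tz":0,"ax":0,"ay":0,"az":0}]'>/dev/null; python3 -c "
from h import *
loc();loc(cams=('top','side'),save='hold')"
```

```text
10.35 top 137 [0.0014 0.0572] [0.0018] t 10.4 pos [0.5021 0.2312 0.1853] rotz(deg) [-0.   0.1] w 0.0176 44.8 F [ 0.1  0.2 -7. ]
10.4 top 138 [0.0016 0.0574] [0.0019] side 418 [0.0006 0.0608] [0.0017] t 10.5 pos [0.5021 0.2312 0.1853] rotz(deg) [0.   0.09] w 0.0173 44.8 F [ 0.   0.6 -7.7]
```

View pics/hold_side.png

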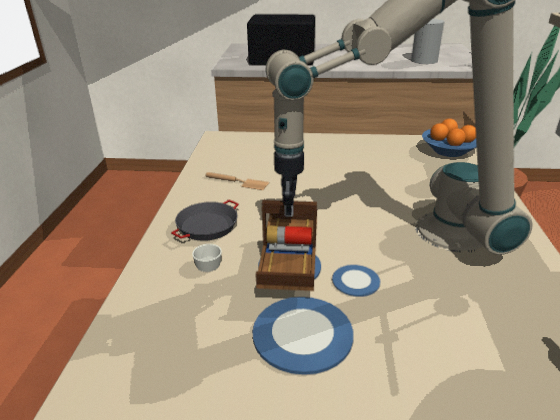

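The carrier (289,243) is held over the middle trivet, with the jar (290,235) on the band under the handle. There is a slight negative drift, so I'll take out half of the 0.1° tilt.

```bash
python3 -m pendant '[{"jaw":-1,"tx":0,"ty":0,"tz":0,"ax":-0.08,"ay":0,"az":0},{"jaw":-1,"tx":0,"ty":0,"tz":0,"ax":-0.08,"ay":0,"az":0},{"jaw":-1,"tx":0,"ty":0,"tz":0,"ax":-0.08,"ay":0,"az":0},{"jaw":-1,"tx":0,"ty":0,"tz":0,"ax":-0.08,"ay":0,"az":0},{"jaw":-1,"tx":0,"ty":0,"tz":0,"ax":-0.08,"ay":0,"az":0},{"jaw":-1,"tx":0,"ty":0,"tz":0,"ax":-0.08,"ay":0,"az":0},{"jaw":-1,"tx":0,"ty":0,"tz":0,"ax":-0.08,"ay":0,"az":0},{"jaw":-1,"tx":0,"ty":0,"tz":0,"ax":-0.08,"ay":0,"az":0}]'>/dev/null; python3 -c "
from h import *
for i in range(3):loc()"
```

```text
11.5 top 137 [0.0008 0.0572] [0.0014] t 11.55 pos [0.5021 0.2312 0.1853] rotz(deg) [0.   0.02] w 0.0172 44.8 F [-0.6 -0.7 -7.1]
11.55 top 136 [0.0015 0.0581] [0.0014] t 11.6 pos [0.5021 0.2312 0.1853] rotz(deg) [-0.    0.01] w 0.0173 44.8 F [ 0.2  0.  -7.9]
11.6 top 137 [0.0014 0.0575] [0.0017] t 11.65 pos [0.5021 0.2312 0.1853] rotz(deg) [-0.    0.01] w 0.0175 44.8 F [ 0.1 -0.4 -7.7]
```

Steady. I'll hold on for more than five seconds in total.

```bash
python3 -m pendant '[{"jaw":-1,"tx":0,"ty":0,"tz":0,"ax":0,"ay":0,"az":0},{"jaw":-1,"tx":0,"ty":0,"tz":0,"ax":0,"ay":0,"az":0},{"jaw":-1,"tx":0,"ty":0,"tz":0,"ax":0,"ay":0,"az":0},{"jaw":-1,"tx":0,"ty":0,"tz":0,"ax":0,"ay":0,"az":0},{"jaw":-1,"tx":0,"ty":0,"tz":0,"ax":0,"ay":0,"az":0},{"jaw":-1,"tx":0,"ty":0,"tz":0,"ax":0,"ay":0,"az":0},{"jaw":-1,"tx":0,"ty":0,"tz":0,"ax":0,"ay":0,"az":0},{"jaw":-1,"tx":0,"ty":0,"tz":0,"ax":0,"ay":0,"az":0},{"jaw":-1,"tx":0,"ty":0,"tz":0,"ax":0,"ay":0,"az":0},{"jaw":-1,"tx":0,"ty":0,"tz":0,"ax":0,"ay":0,"az":0}]'>/dev/null; python3 -c "
from h import *
for i in range(2):loc()"
python3 -m pendant '[{"jaw":-1,"tx":0,"ty":0,"tz":0,"ax":0,"ay":0,"az":0},{"jaw":-1,"tx":0,"ty":0,"tz":0,"ax":0,"ay":0,"az":0},{"jaw":-1,"tx":0,"ty":0,"tz":0,"ax":0,"ay":0,"az":0},{"jaw":-1,"tx":0,"ty":0,"tz":0,"ax":0,"ay":0,"az":0},{"jaw":-1,"tx":0,"ty":0,"tz":0,"ax":0,"ay":0,"az":0},{"jaw":-1,"tx":0,"ty":0,"tz":0,"ax":0,"ay":0,"az":0},{"jaw":-1,"tx":0,"ty":0,"tz":0,"ax":0,"ay":0,"az":0},{"jaw":-1,"tx":0,"ty":0,"tz":0,"ax":0,"ay":0,"az":0},{"jaw":-1,"tx":0,"ty":0,"tz":0,"ax":0,"ay":0,"az":0},{"jaw":-1,"tx":0,"ty":0,"tz":0,"ax":0,"ay":0,"az":0}]'>/dev/null; python3 -c "
from h import *
for i in range(3):loc()"
```

```text
12.9 top 136 [0.0016 0.0576] [0.0019] t 12.95 pos [0.5021 0.2312 0.1853] rotz(deg) [-0.    0.01] w 0.0174 44.8 F [-0.   0.2 -7.5]
12.95 top 136 [0.0011 0.0575] [0.0014] t 13.0 pos [0.5021 0.2312 0.1853] rotz(deg) [0.   0.02] w 0.0175 44.8 F [-0.1 -0.3 -8.2]
14.25 top 136 [0.0013 0.0575] [0.0016] t 14.3 pos [0.5021 0.2312 0.1853] rotz(deg) [-0.    0.01] w 0.0176 44.8 F [-0.4 -0.  -7.1]
14.3 top 134 [0.0012 0.0577] [0.0013] t 14.35 pos [0.5021 0.2312 0.1853] rotz(deg) [-0.    0.02] w 0.0174 44.8 F [ 0.9 -1.2 -7.3]
14.35 top 136 [0.0007 0.0574] [0.0011] t 14.4 pos [0.5021 0.2312 0.1853] rotz(deg) [0.   0.01] w 0.0171 44.8 F [ 0.6  0.1 -6.8]
```

```bash
python3 -m pendant '[{"jaw":-1,"tx":0,"ty":0,"tz":0,"ax":0,"ay":0,"az":0},{"jaw":-1,"tx":0,"ty":0,"tz":0,"ax":0,"ay":0,"az":0},{"jaw":-1,"tx":0,"ty":0,"tz":0,"ax":0,"ay":0,"az":0},{"jaw":-1,"tx":0,"ty":0,"tz":0,"ax":0,"ay":0,"az":0},{"jaw":-1,"tx":0,"ty":0,"tz":0,"ax":0,"ay":0,"az":0},{"jaw":-1,"tx":0,"ty":0,"tz":0,"ax":0,"ay":0,"az":0},{"jaw":-1,"tx":0,"ty":0,"tz":0,"ax":0,"ay":0,"az":0},{"jaw":-1,"tx":0,"ty":0,"tz":0,"ax":0,"ay":0,"az":0}]'>/dev/null; python3 -c "
from h import *
loc();print(manip.sign_off())"
```

```text
15.4 top 136 [0.0005 0.0571] [0.0011] t 15.45 pos [0.5021 0.2311 0.1853] rotz(deg) [-0.    0.01] w 0.0172 44.8 F [ 0.8 -0.6 -6.4]
the job is handed in; nothing more can be done
None
```

I handed the job in at about 15.5 s with the carrier held level and still, 60 mm up and about 1 cm from the trivet's middle; the jar had rested within 4 mm of the lane's middle for 6 s, but the sign-off gave no verdict.

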